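# Draw the long spatula out of the covered grill-gear box

## Task

Turn the black swivel keeper on the milk crate so that its yellow tip faces the red dot, which clears the opening. Then draw the wooden spatula out through the opening of the stainless box, tilting its handle up first because its blade reaches under the fixed cover, and finish while still holding it in the gripper: still, level with its flat face up, right out of the box and all of it at least a hand's breadth (80 mm) above the box's rim. Leave the tongs, the glass measuring cup and the ramekin as they are.

Things in the scene. Friction and masses are not known exactly. Their poses are not given: they have to be found in the camera images.
- crate: Fixed shallow red milk crate, 310 (x) by 400 (y) by 115 mm high, a stainless box fitted in it. Origin: centre of the underside, on the table; x away from the robot, y left, z up (yaw varies within 0.3 rad). Box inside: x -95 to 95, y -175 to 175, floor at z 40 mm; rim and 47 mm wide side flanges have their top at z 115.
- opening (a point): Centre of the opening, level with the rim's top: crate frame (0, 65, 115) mm. The opening is 190 (x) by 220 mm (y): crate y -45 to 175. The rest of the box, y -175 to -45, is under a fixed cover (top z 115, underside z 110 mm). The spatula is too long to come out level.
- keeper (a joint): Angle (rad) of the swivel keeper about an upright axis on the near flange, crate x -120, y 15 mm. 0: arm straight across the opening (crate +x); grows counter-clockwise from above; 1.57: along crate +y, tip facing the red dot. Stops at 0 and 1.85; stays where left, turns easily (0.04 N m). Starts at 0.2 to 0.5, across the spatula's handle.
- keeper_grip (a point): On the keeper's axis, 27 mm above the flange's top. Black grip block around it: 44 mm long (its x, along the arm), 20 mm wide, from 7 to 41 mm above the flange. The arm is a flat black bar 14 mm wide and 6 mm thick, 4 to 10 mm above the flange.
- keeper_tip (a point): Yellow tip at the end of the keeper's arm, 134 mm from the pivot axis.
- mark (a point): Red painted dot, 18 mm across, on the near flange's top: crate frame (-120, 175, 115) mm.
- spatula: Wooden spatula, 320 mm long, about 110 g, lying on the box's floor along crate y. Origin: mid-length, underside; x from blade to handle end (crate +y), z up from its flat face. Handle x -40 to 160, 22 wide, 20 thick; neck x -72 to -32, 36 wide, 10 thick; blade x -160 to -65, 66 wide, 8 thick (mm); undersides flush; centre of mass near x 0. The blade is hidden under the cover.
- handle_end (a point): Free end of the spatula's handle: spatula frame (160, 0, 10) mm.
- blade_end (a point): Free end of the spatula's blade: spatula frame (-160, 0, 4) mm.
- tongs: Steel tongs, 240 mm long, about 60 mm wide and 15 mm high, lying loose crosswise on the cover, near crate y -125 mm. Origin: middle of the underside. To be left alone.
- measuring_cup: Glass measuring cup with a handle, 96 mm wide, 105 mm high, on the table to the right of the crate. Origin: centre of the underside. To be left alone.
- ramekin: White ceramic ramekin, 90 mm wide, 48 mm high, on the table to the left of the crate. Origin: centre of the underside. To be left alone.

How it is judged:
On the way, in this order (a step that is already met when the one before it is completed fails the run):
1. the keeper's tip faces the red dot while the spatula still lies in the box (value of joint keeper between 1.4 and 1.74 rad and z of each of handle_end, blade_end in the frame of crate below 0.09 m), for 0.2 s.
2. the spatula is tilted through the opening: handle end above the rim, blade end still below it (z of handle_end in the frame of crate above 0.125 m and z of blade_end in the frame of crate below 0.11 m), for 0.1 s.
At the end, for the whole second after the job is handed in: Keeper within 0.17 rad of the dot; spatula held in the fingers, at rest, face up and level within 0.30 rad, both ends over 190 mm above the table (75 mm above the rim), touching neither crate nor tongs; tongs, cup and ramekin upright, within 30 mm of their starts (value of joint keeper between 1.4 and 1.74 rad and height (world z) of each of handle_end, blade_end above 0.19 m and angle between spatula's own z axis and vertical below 0.3 rad and linear speed of spatula below 0.03 m/s and angular speed of spatula below 0.2 rad/s and contact force between spatula and the fingers above 1 N and contact force between spatula and crate below 0.1 N and contact force between spatula and tongs below 0.1 N and distance of each of tongs, measuring_cup, ramekin from where it was at the start of the episode below 0.03 m and angle between each of tongs, measuring_cup, ramekin's own z axis and vertical below 0.15 rad); the arm keeps its last pose, push and grip.
It fails at once if the tongs was knocked away or tipped (distance of tongs from where it was at the start of the episode above 0.03 m or angle between tongs's own z axis and vertical above 0.25 rad).
It fails at once if the measuring cup was knocked away or tipped (distance of measuring_cup from where it was at the start of the episode above 0.03 m or angle between measuring_cup's own z axis and vertical above 0.25 rad).
It fails at once if the ramekin was knocked away or tipped (distance of ramekin from where it was at the start of the episode above 0.03 m or angle between ramekin's own z axis and vertical above 0.25 rad).
It also fails if it takes over 48 s, if anything falls off the work surface, if the arm or the gripper's body presses on something with over 40 N, if the wrist force passes 120 N, or if a joint passes its speed limit or range.

## Robot

A 6-joint arm with a two-finger parallel gripper is mounted at the origin on the work surface. World frame = base frame: x ahead of the robot, y to its left, z up, the work surface at z = 0. Lengths are in m, angles in rad, forces in N, time in s.
With the tool pointing down it reaches from about 0.375 to 0.9 m from the base axis. Payload 3.1 kg.
Tool frame: the origin (TCP) lies between the finger pads; the fingertips stand 22 mm ahead of it and the grasp point (between the pads) lies 3 mm ahead of it; z points along the fingers, y is the line along which they close (so a half turn about z gives the same grasp; the last joint's range is limited). The gripper opens to 87 mm and grips with 3 to 60 N. Pads are 19 mm wide; open, the fingers measure 117 mm over their backs; the gripper's body (75 mm by 190 mm) begins 51 mm behind the grasp point.
Start: joints at [-1.484, 0.527, 1.433, -0, 1.181, -0.178], TCP at [0.164, -0.603, 0.245] pointing down, gripper open.
Joint ranges: [-3.08, 3.08], [-0.75, 2.2], [0.22, 2.44], [-1.43, 4.57], [0, 2.65], [-2.85, 2.85]. Speed limits (rad/s): [2.79, 2.79, 3.14, 3.14, 3.14, 3.14].

## Interface

Orientations are given as a unit quaternion [x, y, z, w].
In Python, from rig import robot gives the robot as it stands.
- The arm moves only by the tool move_arm, never from a script. Its argument "series" is text: rows parted by semicolons, each of 6 numbers parted by spaces: the shift along the tool's x, y, z in mm, then the turn, a rotation vector about the tool's x, y, z in degrees. In form: dx dy dz ax ay az; .... A call has 1 to 8 rows; each row is the pose to reach, as a shift and turn from the pose commanded when the call began, along the tool's axes at that moment; what a row does not reach only later rows make up. A row lasts 1/12 s, in which the tool goes at most 41.7 mm and 7.16 degrees, less where a joint would pass 70% of its speed; a pose out of reach is approached as far as the arm can. A call with a gripper value outside its range is refused whole. "jaw" is the opening, from 0 (shut) to 1 (fully open), set as the call begins (left out, the last holds). The fingers move at their own pace and stop on an object; "newtons" is the grip in N (left out, the last holds). Time passes only in rows, so rows that repeat a pose let the fingers close. It gives the time, the measured TCP pose, the force, the opening and the grip force at its end, in the units of the state.
- robot.get_obs(): the state, without advancing time (a new reading comes with each control period).
- robot.camera(name): name is "scene" or "side" or "wrist"; returns a dict with "img" (420x560x3 uint8, red, green, blue), "mtx" (3x3 intrinsics, pixels), "distortion" ([k1, k2, p1, p2, k3] as OpenCV has them; the pictures are not rectified), "world_to_cam" (4x4, takes a point from world to camera coordinates). Camera axes: x right, y down, z forward; pixel columns grow to the right and rows downward; lengths in m; the calibration is good to about 2 mm. A picture is of the moment at which its call begins. There is no depth.
- robot.hand_in(): hands the job in; it is judged then, once.
Trained networks look in a picture, given as the dict that the camera call returned (one of the last four; its "shot" number tells which), for a name from the list of things; names that differ only in an ending like _2 or _b are one class to them, and where a whole thing is asked for, a point or a joint stands for the part that bears it (a point fixed in the world has none). Each returns a list of dicts, best first, with "p" (0 to 1); they miss things now and then, are a little off and sometimes report something else, mostly with a low value. They report only what shows in the picture. A call takes as long as a camera call.
- robot.search_frame(picture, thing): "xyz" ([x, y, z] in m, in world coordinates, good to about 4 mm: the middle of the surface that is visible of it).
- robot.tip_of(picture, thing): "xyz" ([x, y, z] in m, in world coordinates, good to about 4 mm: a listed point, or the origin of a listed thing).
The state is a dict: "time": time; "q": joint angles; "joint_velocities": joint speeds; "joint_torque": joint torques, N m; "position": TCP position; "tool_rot": TCP orientation; "ft_force": force on the tool from outside, world axes, zero at the start; "moment": the same for the moment, N m; "grip_width": finger opening in m; "grip_force": force on a finger pad.
Only numpy, scipy, OpenCV 4.12 (cv2) and the standard library are available. Lean on these libraries where they do the work, as an engineer would, in place of code of your own. Each camera call takes 0.05 s, during which the arm holds its last target. There are 200 camera calls.

## Working session

There is one attempt and no reset: what is moved stays moved. The work goes in short steps, Python scripts to look and compute and a tool call to move; the robot and the scene stay as the last step left them, time stands still between calls to the robot, and variables do not carry over. Pictures are saved under pics/ and viewed, at most 10 in all, crops included, and the job is handed in when it is done.

Besides the shell and the picture viewer there is one more tool, called after "Emit:" in YAML: its name, and indented under it one key for each argument. move_arm: Moves the arm, as the interface text tells. Its arguments: {"type":"object","properties":{"series":{"type":"string"},"jaw":{"type":"number"},"newtons":{"type":"number"}},"required":["series"]}

```bash
mkdir -p pics
cat > h.py <<'E'
import numpy as np, cv2
from scipy.spatial.transform import Rotation as R
from rig import robot
def shot(n,f=None):
    p=robot.camera(n)
    if f: cv2.imwrite('pics/'+f,p['img'][:,:,::-1])
    return p
def px(p,X):
    w=np.array(p['world_to_cam']);return cv2.projectPoints(np.atleast_2d(np.float64(X)),cv2.Rodrigues(w[:3,:3])[0],w[:3,3],np.array(p['mtx']),np.array(p['distortion'],float))[0][:,0]
def atz(p,u,z):
    w=np.array(p['world_to_cam']);n=cv2.undistortPoints(np.float64(u).reshape(1,1,2),np.array(p['mtx']),np.array(p['distortion'],float))[0,0]
    d=w[:3,:3].T@np.array([*n,1]);c=-w[:3,:3].T@w[:3,3];return c+d*(z-c[2])/d[2]
def rel(target,yaw_x=None):
    "tool-frame shift in mm to world target"
    o=robot.get_obs();r=R.from_quat(o['tool_rot']);return r.inv().apply(np.array(target)-o['position'])*1000
E
python3 - <<'E'
from h import *
a=shot('scene','s.png');b=shot('side','d.png')
for n,p in(('scene',a),('side',b)):
  for t in['crate','opening','keeper_grip','keeper_tip','mark','spatula','handle_end','tongs','measuring_cup','ramekin']:
    r=robot.tip_of(p,t)
    print(n,t,[(np.round(x['xyz'],3).tolist(),round(x['p'],2)) for x in r[:2]])
o=robot.get_obs();print(o['position'],o['tool_rot'],o['time'])
E
```

```text
scene crate [([0.625, 0.031, -0.001], 0.59)]
scene opening [([0.617, 0.092, 0.116], 0.94), ([0.628, 0.074, 0.124], 0.7)]
scene keeper_grip [([0.615, 0.096, 0.113], 0.72), ([0.507, 0.019, 0.145], 0.66)]
scene keeper_tip [([0.626, 0.071, 0.123], 0.67)]
scene mark [([0.475, 0.178, 0.116], 0.69)]
scene spatula [([0.637, 0.03, 0.038], 0.79)]
scene handle_end [([0.609, 0.185, 0.052], 0.69), ([0.628, 0.076, 0.123], 0.26)]
scene tongs [([0.645, -0.095, 0.116], 0.82)]
scene measuring_cup [([0.426, -0.463, 0.002], 0.69)]
scene ramekin [([0.476, 0.406, 0.003], 0.76)]
side crate [([0.631, 0.032, 0.001], 0.92)]
side opening [([0.611, 0.096, 0.114], 0.81), ([0.479, 0.182, 0.114], 0.32)]
side keeper_grip [([0.509, 0.021, 0.144], 0.63)]
side keeper_tip [([0.628, 0.074, 0.119], 0.75)]
side mark [([0.477, 0.182, 0.118], 0.91)]
side spatula [([0.634, 0.031, 0.035], 0.67)]
side handle_end [([0.606, 0.19, 0.052], 0.74)]
side tongs [([0.641, -0.1, 0.116], 0.88)]
side measuring_cup [([0.423, -0.469, -0.001], 0.67)]
side ramekin [([0.48, 0.403, -0.001], 0.57)]
[ 0.1636154  -0.60318748  0.2445645 ] [ 9.91247103e-01  1.32019621e-01 -4.80923758e-06  4.06331982e-06] 1.1
```

View pics/s.png

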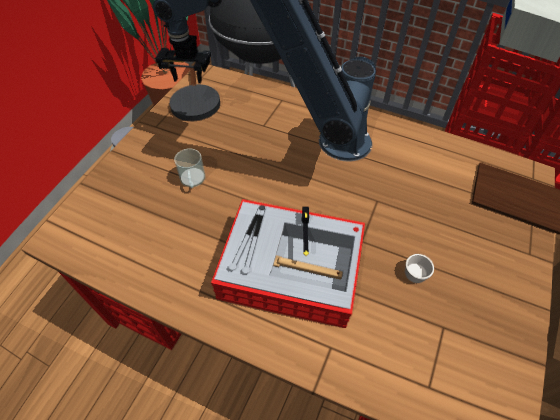

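The scene shows the crate at about (290,260), the keeper pivot at (306,212), its yellow tip at (306,253), and the spatula handle from (280,262) to (340,272). The two cameras agree: crate centre about (0.627, 0.031), yaw about 0.19, keeper about 0.23 rad.

Emit:
move_arm:
  series: "495 -511 0 0 0 -9;495 -511 0 0 0 -9;495 -511 0 0 0 -9;495 -511 0 0 0 -9;495 -511 0 0 0 -9;495 -511 0 0 0 -9;495 -511 0 0 0 -9;495 -511 0 0 0 -9"
  jaw: 1

```text
time: 1.77
position: [0.3254, -0.3097, 0.2448]
tool_rot: [0.978, 0.209, 0.0, 0.0]
ft_force: [0.1, -0.1, -1.2]
grip_width: 0.087
grip_force: 0.0
```

Emit:
move_arm:
  series: "302 -226 0 0 0 0;302 -226 0 0 0 0;302 -226 0 0 0 0;302 -226 0 0 0 0;302 -226 0 0 0 0;302 -226 0 0 0 0;302 -226 0 0 0 0;302 -226 0 0 0 0"

```text
time: 2.43
position: [0.4873, -0.0179, 0.2449]
tool_rot: [0.978, 0.209, 0.0, 0.0]
ft_force: [0.5, -0.9, 0.1]
grip_width: 0.087
grip_force: 0.0
```

Emit:
move_arm:
  series: "42 -33 0 0 0 0;42 -33 0 0 0 0;42 -33 0 0 0 0"

```text
time: 2.68
position: [0.5126, 0.0301, 0.2447]
tool_rot: [0.977, 0.212, 0.001, 0.0]
ft_force: [-0.5, -0.4, -0.3]
grip_width: 0.087
grip_force: 0.0
```

Run:
```python
from h import *
a=shot('wrist','w1.png')
for t in['keeper_grip','keeper_tip','mark','handle_end','opening','spatula']:
    r=robot.tip_of(a,t); print(t,[(np.round(x['xyz'],3).tolist(),round(x['p'],2)) for x in r[:2]])
o=robot.get_obs();print(o['position'],o['tool_rot'],o['time'])
print(px(a,[[.508,.02,.142],[.627,.073,.122],[.476,.18,.115],[.607,.188,.05]]))
```

```text
keeper_grip [([0.505, 0.022, 0.145], 0.74)]
keeper_tip [([0.631, 0.076, 0.121], 0.67)]
mark [([0.478, 0.178, 0.116], 0.74), ([0.51, 0.019, 0.142], 0.42)]
handle_end [([0.606, 0.191, 0.045], 0.79)]
opening [([0.62, 0.093, 0.116], 0.71)]
spatula [([0.635, 0.03, 0.04], 0.74)]
[0.51081936 0.02602135 0.24461005] [ 9.78082289e-01  2.08218638e-01 -1.83074262e-04  3.64393696e-05] 3.0333
[[296.6075528  229.29793943]
 [298.64719825  44.47399013]
 [ 97.51883    174.31781015]
 [168.78387652  25.03519852]]
```

View pics/w1.png

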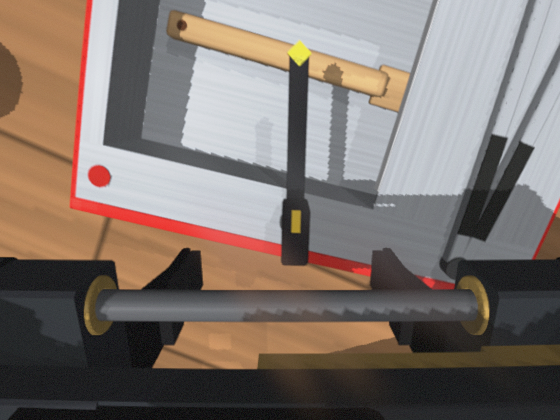

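The grip block spans rows 200–265 at column 295, and the predicted centre (297,229) matches. The arm lies along the tool's x. I'll descend and grasp.

Emit:
move_arm:
  series: "-5 4 30 0 0 0;-5 4 65 0 0 0;-5 4 97 0 0 0;-5 4 97 0 0 0;-5 4 97 0 0 0"

```text
time: 3.45
position: [0.5072, 0.021, 0.1466]
tool_rot: [0.978, 0.209, -0.002, -0.001]
ft_force: [-0.8, -0.7, -0.0]
grip_width: 0.087
grip_force: 0.0
```

Emit:
move_arm:
  series: "0 0 0 0 0 0;0 0 0 0 0 0;0 0 0 0 0 0;0 0 0 0 0 0;0 0 0 0 0 0;0 0 0 0 0 0"
  jaw: 0
  newtons: 15

```text
time: 3.95
position: [0.5087, 0.0217, 0.1483]
tool_rot: [0.978, 0.209, 0.001, 0.0]
ft_force: [-0.1, 0.1, 0.5]
grip_width: 0.0548
grip_force: 0.0
```

Emit:
move_arm:
  series: "0 0 0 0 0 0;0 0 0 0 0 0;0 0 0 0 0 0;0 0 0 0 0 0;0 0 0 0 0 0;0 0 0 0 0 0;0 0 0 0 0 0;0 0 0 0 0 0"

```text
time: 4.62
position: [0.5084, 0.0216, 0.1475]
tool_rot: [0.978, 0.209, -0.0, 0.0]
ft_force: [-0.8, -0.5, -0.8]
grip_width: 0.0203
grip_force: 15.0
```

Emit:
move_arm:
  series: "0 0 0 0 0 -6;0 0 0 0 0 -12;0 0 0 0 0 -18;0 0 0 0 0 -24;0 0 0 0 0 -30;0 0 0 0 0 -36;0 0 0 0 0 -42;0 0 0 0 0 -44"

```text
time: 5.28
position: [0.5079, 0.022, 0.1475]
tool_rot: [0.827, 0.562, -0.0, -0.001]
ft_force: [-0.7, -0.4, 0.4]
grip_width: 0.0202
grip_force: 15.0
```

Emit:
move_arm:
  series: "0 0 0 0 0 -6;0 0 0 0 0 -12;0 0 0 0 0 -18;0 0 0 0 0 -24;0 0 0 0 0 -30;0 0 0 0 0 -36;0 0 0 0 0 -42;0 0 0 0 0 -44"

```text
time: 5.95
position: [0.5073, 0.022, 0.1475]
tool_rot: [0.556, 0.831, -0.0, -0.001]
ft_force: [-1.9, 0.1, 1.2]
grip_width: 0.0197
grip_force: 15.0
```

Emit:
move_arm:
  series: "0 0 0 0 0 0;0 0 0 0 0 0;0 0 0 0 0 0"

```text
time: 6.2
position: [0.5073, 0.022, 0.1474]
tool_rot: [0.558, 0.83, -0.0, -0.001]
ft_force: [-4.1, 0.7, 1.6]
grip_width: 0.0201
grip_force: 15.0
```

Run:
```python
from h import *
for c in('scene','side'):
  a=shot(c,'k_'+c+'.png')
  for t in['keeper_tip','mark','keeper_grip']:
    r=robot.tip_of(a,t); print(t,[(np.round(x['xyz'],3).tolist(),round(x['p'],2)) for x in r[:2]])
o=robot.get_obs();print(o['position'],o['tool_rot'],2*np.arctan2(o['tool_rot'][1],o['tool_rot'][0]),o['time'])
```

```text
keeper_tip [([0.456, 0.146, 0.123], 0.48)]
mark [([0.479, 0.178, 0.112], 0.68)]
keeper_grip []
keeper_tip [([0.456, 0.145, 0.124], 0.52)]
mark []
keeper_grip [([0.506, 0.016, 0.144], 0.69)]
[0.5073359  0.02199802 0.14742367] [ 5.58028247e-01  8.29821120e-01 -3.92053515e-04 -1.10930896e-03] 1.9575761606381823 6.6
```

I over-rotated: the needed turn was 1.34 rad, not 1.53. Turning back 11°.

Emit:
move_arm:
  series: "0 0 0 0 0 4;0 0 0 0 0 8;0 0 0 0 0 11;0 0 0 0 0 11;0 0 0 0 0 11;0 0 0 0 0 11;0 0 0 0 0 11"

```text
time: 7.18
position: [0.5075, 0.022, 0.1474]
tool_rot: [0.635, 0.773, -0.0, -0.001]
ft_force: [-4.4, 2.4, 3.4]
grip_width: 0.0197
grip_force: 15.0
```

Emit:
move_arm:
  series: "0 0 0 0 0 0;0 0 0 0 0 0;0 0 0 0 0 0;0 0 0 0 0 0;0 0 0 0 0 0;0 0 0 0 0 0;0 0 0 0 0 0"
  jaw: 0.6

```text
time: 7.77
position: [0.5087, 0.0216, 0.1476]
tool_rot: [0.635, 0.773, 0.0, 0.0]
ft_force: [0.1, -0.2, 0.3]
grip_width: 0.0512
grip_force: 0.0
```

Emit:
move_arm:
  series: "0 0 -35 0 0 0;0 0 -70 0 0 0;0 0 -95 0 0 0;0 0 -95 0 0 0"
  jaw: 0.8

```text
time: 8.1
position: [0.5119, 0.0212, 0.2476]
tool_rot: [0.635, 0.773, 0.003, 0.005]
ft_force: [-0.4, -0.2, 0.2]
grip_width: 0.0668
grip_force: 0.0
```

Run:
```python
from h import *
o=robot.get_obs();print(o['position'],o['tool_rot'],2*np.arctan2(o['tool_rot'][1],o['tool_rot'][0]),o['time'])
H=[];M=[];T=[];S=[]
for c in('scene','side','wrist'):
  a=shot(c,'k2_'+c+'.png')
  for t in['keeper_tip','mark','keeper_grip','handle_end','spatula']:
    r=robot.tip_of(a,t); print(c,t,[(np.round(x['xyz'],3).tolist(),round(x['p'],2)) for x in r[:2]])
```

```text
[0.51185154 0.02120449 0.24764607] [0.63482899 0.77263068 0.00288057 0.00506797] 1.765990394460728 8.1
scene keeper_tip [([0.476, 0.152, 0.122], 0.88)]
scene mark [([0.479, 0.18, 0.114], 0.82)]
scene keeper_grip [([0.506, 0.021, 0.145], 0.77), ([0.427, -0.461, -0.0], 0.34)]
scene handle_end [([0.611, 0.188, 0.052], 0.59)]
scene spatula [([0.634, 0.028, 0.038], 0.6)]
side keeper_tip [([0.479, 0.152, 0.123], 0.52)]
side mark [([0.48, 0.178, 0.116], 0.77)]
side keeper_grip [([0.506, 0.021, 0.142], 0.89), ([0.611, 0.189, 0.055], 0.58)]
side handle_end [([0.61, 0.186, 0.051], 0.68)]
side spatula [([0.634, 0.031, 0.037], 0.69), ([0.425, -0.466, -0.001], 0.37)]
wrist keeper_tip [([0.483, 0.156, 0.12], 0.8)]
wrist mark []
wrist keeper_grip [([0.506, 0.022, 0.145], 0.94)]
wrist handle_end [([0.606, 0.194, 0.047], 0.74)]
wrist spatula [([0.638, 0.032, 0.042], 0.87), ([0.627, 0.034, 0.002], 0.6)]
```

View pics/k2_wrist.png

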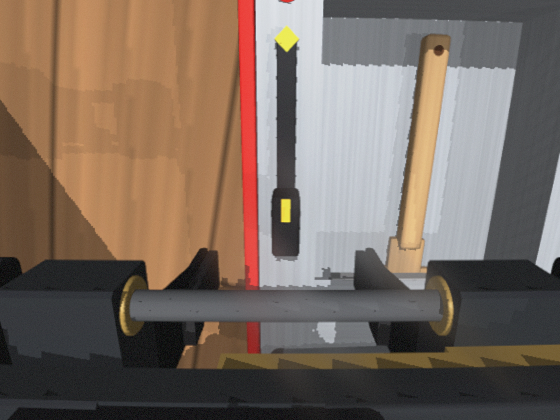

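Run:
```python
from h import *
a=shot('wrist')
A=atz(a,(436,40),.06);B=atz(a,(411,243),.06)
print(A,B,np.linalg.norm(A-B),np.arctan2(*(A-B)[[1,0]]))
d=(A-B)/np.linalg.norm(A-B)
g=A-d*.100; print('grasp',g)
o=robot.get_obs();g[2]=.069;print(o['position'],2*np.arctan2(o['tool_rot'][1],o['tool_rot'][0]),rel(g))
```

```text
[0.60768513 0.18207987 0.06      ] [ 0.64006447 -0.00259469  0.06      ] 0.18749164214952505 1.7443640455388438
grasp [0.62495488 0.08358238 0.06      ]
[0.50838382 0.02169145 0.24259562] 1.7658150184772583 [ 38.13283027 126.3350803  173.60897173]
```

Emit:
move_arm:
  series: "13 42 0 0 0 1.2;26 83 0 0 0 1.2;39 126 20 0 0 1.2;39 126 55 0 0 1.2;39 126 90 0 0 1.2;39 126 110 0 0 1.2;39 126 122 0 0 1.2;39 126 122 0 0 1.2"
  jaw: 0.6

```text
time: 9.72
position: [0.6224, 0.0844, 0.1175]
tool_rot: [0.643, 0.766, -0.002, -0.002]
ft_force: [0.4, -0.9, -0.3]
grip_width: 0.0522
grip_force: 0.0
```

Run:
```python
from h import *
o=robot.get_obs();print(o['position'],2*np.arctan2(o['tool_rot'][1],o['tool_rot'][0]),o['time'],rel([.625,.086,.07]))
a=shot('wrist','g1.png');shot('side','g1s.png')
A=atz(a,(280,200),.06)
print(px(a,[[.607,.188,.06],[.625,.086,.06]]))
```

```text
[0.62243533 0.08440079 0.11746047] 1.7448655690228718 9.7167 [ 1.07026748  3.09079496 47.44399664]
[[294.21599983  58.66584923]
 [293.3455113  240.68864325]]
```

View pics/g1.png

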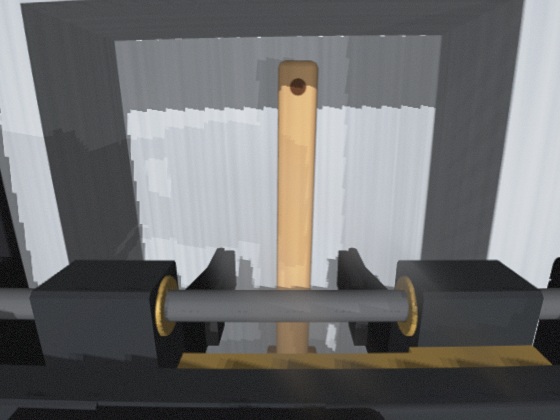

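Handle end is at (297,62), as predicted, with the handle vertical between the fingers. I'll descend gently and then grip.

Emit:
move_arm:
  series: "0 1 15 0 0 0;0 1 28 0 0 0;0 1 38 0 0 0;0 1 44 0 0 0;0 1 48 0 0 0;0 1 50 0 0 0;0 1 50 0 0 0;0 1 50 0 0 0"

```text
time: 10.48
position: [0.6257, 0.0845, 0.0708]
tool_rot: [0.643, 0.766, 0.0, 0.0]
ft_force: [-0.0, -0.8, -0.4]
grip_width: 0.052
grip_force: 0.0
```

Emit:
move_arm:
  series: "0 0 0 0 0 0;0 0 0 0 0 0;0 0 0 0 0 0;0 0 0 0 0 0;0 0 0 0 0 0;0 0 0 0 0 0;0 0 0 0 0 0;0 0 0 0 0 0"
  jaw: 0
  newtons: 45

```text
time: 11.15
position: [0.6256, 0.0846, 0.0707]
tool_rot: [0.643, 0.766, 0.0, 0.0]
ft_force: [-0.4, -0.2, 0.4]
grip_width: 0.0216
grip_force: 45.0
```

Emit:
move_arm:
  series: "0 0 -4 0 0 0;-2 0 -15 0 3 0;-4 0 -27 0 6 0;-7.5 0 -38 0 9 0;-11 0 -49 0 12 0;-15 0 -59 0 15 0;-18 0 -66 0 17 0;-18 0 -66 0 17 0"

```text
time: 11.82
position: [0.6299, 0.0645, 0.1377]
tool_rot: [0.637, 0.757, 0.096, -0.112]
ft_force: [1.2, -1.0, -0.7]
grip_width: 0.0218
grip_force: 45.0
```

Emit:
move_arm:
  series: "0 0 0 0 0 0;0 0 0 0 0 0;0 0 0 0 0 0"

```text
time: 12.07
position: [0.6277, 0.0677, 0.1359]
tool_rot: [0.636, 0.758, 0.094, -0.114]
ft_force: [-0.2, 0.2, -1.3]
grip_width: 0.0215
grip_force: 45.0
```

Run:
```python
from h import *
o=robot.get_obs();print(o['position'],R.from_quat(o['tool_rot']).as_matrix().round(3),o['time'],o['ft_force'],o['moment'],o['grip_width'])
a=shot('side','t1.png')
for t in['handle_end','keeper_tip']:
    r=robot.tip_of(a,t); print(t,[(np.round(x['xyz'],3).tolist(),round(x['p'],2)) for x in r[:2]])
```

```text
[0.62768681 0.06765648 0.13594737] [[-0.166  0.985 -0.052]
 [ 0.942  0.174  0.288]
 [ 0.293 -0.002 -0.956]] 12.0667 [-0.23419153  0.20779404 -1.29225326] [-0.1586223  -0.10758673 -0.00441279] 0.021520057911792453
handle_end [([0.608, 0.17, 0.15], 0.83)]
keeper_tip [([0.478, 0.154, 0.123], 0.86)]
```

View pics/t1.png

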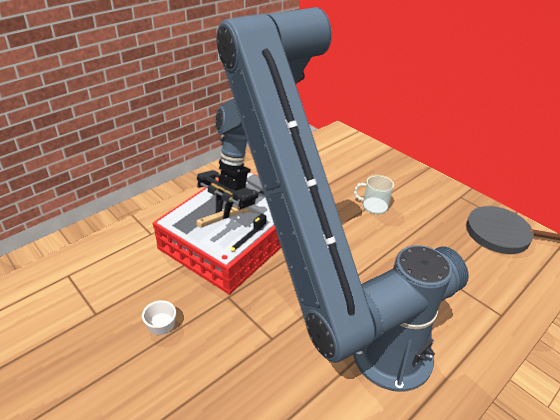

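The handle is tilted up (its end near (200,222), measured z 0.15 m) and the wrist carries just the spatula's weight. Now I'll draw it along its axis.

Emit:
move_arm:
  series: "15 0 0 0 0 0;38 0 0 0 0 0;62 0 0 0 0 0;88 0 0 0 0 0;114 0 0 0 0 0;138 0 0 0 0 0;154 0 0 0 0 0;160 0 0 0 0 0"

```text
time: 12.88
position: [0.6007, 0.2213, 0.1846]
tool_rot: [0.634, 0.759, 0.096, -0.114]
ft_force: [0.5, -0.6, -1.2]
grip_width: 0.0214
grip_force: 45.0
```

Run:
```python
from h import *
o=robot.get_obs();print(o['position'],o['time'],o['ft_force'],o['grip_width'])
a=shot('scene','t2.png')
for t in['handle_end','blade_end','keeper_tip']:
    r=robot.tip_of(a,t); print(t,[(np.round(x['xyz'],3).tolist(),round(x['p'],2)) for x in r[:2]])
```

```text
[0.60069033 0.22132521 0.1845628 ] 12.8833 [ 0.49134175 -0.61840888 -1.20408726] 0.02139762082759658
handle_end [([0.581, 0.324, 0.199], 0.6)]
blade_end [([0.635, 0.028, 0.092], 0.97)]
keeper_tip []
```

View pics/t2.png

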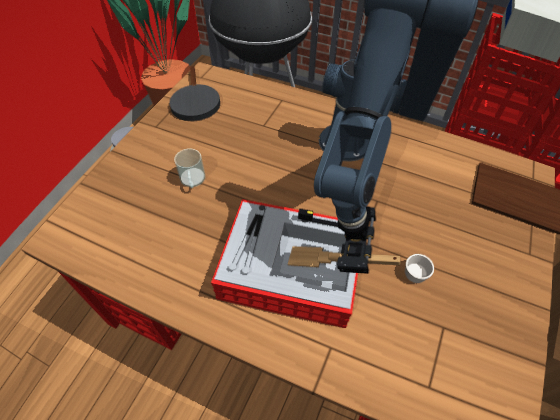

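The blade (290–330, 255) is fully in the opening, clear of the cover edge. Lift straight up, then level.

Emit:
move_arm:
  series: "4 0 -14 0 0 0;10 0 -34 0 0 0;18 0 -58 0 0 0;26 0 -84 0 0 0;34 0 -110 0 0 0;38 0 -124 0 -4 0;38 0 -124 0 -8 0;38 0 -124 0 -12 0"

```text
time: 13.75
position: [0.6034, 0.2155, 0.3146]
tool_rot: [0.644, 0.764, 0.028, -0.031]
ft_force: [0.5, -0.7, -1.7]
grip_width: 0.0213
grip_force: 45.0
```

Emit:
move_arm:
  series: "0 0 0 0 -3 0;0 0 0 0 -5 0;0 0 0 0 -5 0;0 0 0 0 -5 0;0 0 0 0 -5 0;0 0 0 0 -5 0"

```text
time: 14.25
position: [0.6022, 0.2165, 0.3126]
tool_rot: [0.644, 0.765, -0.0, -0.0]
ft_force: [0.4, 0.5, -0.8]
grip_width: 0.0215
grip_force: 45.0
```

Run:
```python
from h import *
o=robot.get_obs();print(o['position'],o['tool_rot'],o['time'],o['ft_force'],o['grip_width'],o['grip_force'])
for c in('scene','side'):
  a=shot(c,'f_'+c+'.png')
  for t in['handle_end','blade_end','keeper_tip','tongs','ramekin','measuring_cup']:
    r=robot.tip_of(a,t); print(t,[(np.round(x['xyz'],3).tolist(),round(x['p'],2)) for x in r[:2]])
```

```text
[0.60223913 0.21653487 0.31264352] [ 6.43601287e-01  7.65360835e-01 -1.24095567e-04 -4.00594843e-04] 14.25 [ 0.4070275   0.46163793 -0.82021497] 0.021462979557653555 44.9847686290741
handle_end [([0.583, 0.319, 0.297], 0.61), ([0.611, 0.164, 0.28], 0.36)]
blade_end [([0.638, 0.006, 0.285], 0.57), ([0.615, 0.163, 0.28], 0.21)]
keeper_tip [([0.478, 0.181, 0.113], 0.67)]
tongs [([0.646, -0.1, 0.117], 0.88)]
ramekin [([0.476, 0.401, -0.0], 0.93)]
measuring_cup [([0.428, -0.461, -0.0], 0.61)]
handle_end [([0.581, 0.318, 0.293], 0.66), ([0.642, -0.1, 0.116], 0.47)]
blade_end [([0.637, 0.005, 0.286], 0.59)]
keeper_tip [([0.478, 0.153, 0.122], 0.6)]
tongs [([0.48, 0.154, 0.122], 0.75), ([0.64, -0.102, 0.117], 0.58)]
ramekin [([0.482, 0.404, 0.002], 0.8)]
measuring_cup [([0.424, -0.467, -0.0], 0.58)]
```

View pics/f_side.png

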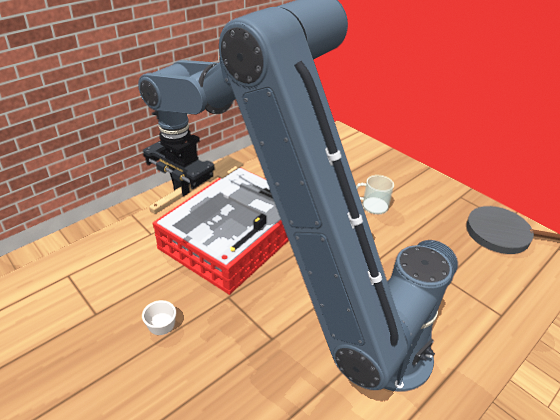

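The spatula is held level near (185,195) with both ends at about z 0.29. The keeper tip (232,248) faces the dot, and the other things have not moved. Handing in.

```bash
python3 -c "
from rig import robot
print(robot.hand_in())"
```

```text
the job is handed in; nothing more can be done
None
```

The job is handed in, with no verdict returned: the keeper faces the red dot, the spatula is held level and still about 170 mm above the rim, clear of the box, and the tongs, cup and ramekin are where they started.

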